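# Raise the carving hood's window to its working mark

## Robot

A 6-joint arm with a two-finger parallel gripper is mounted at the origin on the work surface. World frame = base frame: x ahead of the robot, y to its left, z up, the work surface at z = 0. Lengths are in m, angles in rad, forces in N, time in s.
With the tool pointing down it reaches from about 0.35 to 0.775 m from the base axis. Payload 7.3 kg.
Tool frame: the origin (TCP) lies at the very end of the fingers, on their centre line; the grasp point (between the pads) lies 19 mm behind it; z points along the fingers, y is the line along which they close (so a half turn about z gives the same grasp; the last joint's range is limited). The gripper opens to 92 mm and grips with 3 to 60 N. Pads are 19 mm wide; open, the fingers measure 130 mm over their backs; the gripper's body (75 mm by 190 mm) begins 47 mm behind the grasp point.
Start: joints at [-1.251, 0.342, 1.524, -0, 1.275, -0.146], TCP at [0.236, -0.469, 0.227] pointing down, gripper open.
Joint ranges: [-2.53, 2.53], [-0.77, 2.02], [0.04, 2.7], [-1, 4.14], [0.28, 2.66], [-3.11, 3.11]. Speed limits (rad/s): [2.57, 2.57, 3.14, 3.14, 3.14, 3.14].

## Interface

Orientations are given as [roll, pitch, yaw] about the fixed x, y, z axes, in that order (R = Rz(yaw) Ry(pitch) Rx(roll)).
In Python, from cell import robot gives the robot as it stands. The module is installed in compiled form; this text tells all that it offers.
- The arm moves only by the tool arm_command, never from a script. Its argument "moves" is a list of rows, each a list of 3 entries, a list of its own where there are three numbers: the shift along the tool's x, y, z in m, then the turn, a rotation vector about the tool's x, y, z in rad, then the finger opening in m, from 0 to 0.0918. In form: [[[dx, dy, dz], [ax, ay, az], claw], ...]. A call has exactly 5 rows; each row is the pose to reach, as a shift and turn from the pose commanded when the call began, along the tool's axes at that moment; what a row does not reach only later rows make up. A row lasts 1/10 s, in which the tool goes at most 50 mm and 8.59 degrees, less where a joint would pass 70% of its speed; a pose out of reach is approached as far as the arm can. A call with a gripper value outside its range is refused whole. The fingers move at their own pace and stop on an object; "squeeze" is the grip in N (left out, the last holds). Time passes only in rows, so rows that repeat a pose let the fingers close, or fill a call up. It gives the time, the measured TCP pose, the force, the opening and the grip force at its end, in the units of the state.
- robot.observe(): the state, without advancing time (a new reading comes with each control period).
- robot.read_camera(name): name is "scene" or "top" or "wrist"; returns the picture (384x512x3 uint8, red, green, blue); there is no depth.
- robot.camera_model(name): a dict with "fx", "fy", "cx", "cy" (pixels), "R" (3x3) and "t" (3): a world point X has camera coordinates R X + t. Camera axes: x right, y down, z forward; pixel columns grow to the right and rows downward; lengths in m; the calibration is good to about 2 mm. A picture is of the moment at which its call begins: read the wrist's pose just before it. camera_model takes no time and is no camera call; for the wrist camera it gives the pose at the moment of the call.
- robot.hand_in(): hands the job in; it is judged then, once.
The state is a dict: "time": time; "qpos": joint angles; "qvel": joint speeds; "joint_efforts": joint torques, N m; "tool_pos": TCP position; "tool_rot": TCP orientation; "contact_force": force on the tool from outside, world axes, zero at the start; "torque": the same for the moment, N m; "opening": finger opening in m; "grip_force": force on a finger pad.
Only numpy, scipy, OpenCV 4.12 (cv2) and the standard library are available. Lean on these libraries where they do the work, as an engineer would, in place of code of your own. Each camera call takes 0.05 s, during which the arm holds its last target. There are 200 camera calls.

## Task

At the stone carver's stall, open the dust hood for work: with the fingertips under the lip along the window's lower edge, push the counterweighted window up until the lip's edge is level with the tip of the pointer clamped on the right-hand rail, then take the hand away and leave it standing there. Do not pinch the lip or shift the pointer, and leave the stall's other goods where they are.

Things in the scene. Friction and masses are not known exactly. Their poses are not given: they have to be found in the camera images.
- hood: bench-top dust hood, 340 mm deep, 420 wide, 368 tall, fixed: grey base 100 mm tall with an upright front, clear cheeks, and above the base a front that slopes back, leaning 35 degrees from upright. Origin at the centre of the underside; x points from its front (robot's side) to its back, y to the left along the front, z up. The base's front is 170 mm in front of the origin.
- lip_mid (a point): middle of the lip in length, depth and thickness. The lip is 340 mm long, 11 thick and stands 38 mm square out from the window frame's lower edge; this point is 19 mm from the frame's face and 19 from the free edge. Axes: z up the slope, the way the window slides (35 degrees from upright, towards the hood's back); y left along the lip; -x square out of the window, towards the robot and upwards.
- pointer_tip (a point): tip of a steel point, 20 mm long, on a small clamp (20 x 24 mm) on the sloping right-hand rail, just beyond the right end of the lip and facing it (along the hood's +y). Axes as for lip_mid: the z distance between lip_mid and this tip in these axes is the way left along the slope. It starts 25 to 125 mm further up the slope than the lip.
- window (a joint): travel of the window up its slope in m: 0 shut, 0.14 fully up. It is counterweighted: it stays where it is left, and takes about 2 to 4 N to slide either way.
- lip_underside (a point): centre of the underside of the lip: the lower face of the rubber strip, 38 x 340 x 6 mm, that covers the lip's whole underside; the fingers push on it. Axes as for lip_mid. The space under the lip is free: when shut, its underside is about 20 mm above the top of the hood's base, whose front drops upright from just below the window.
- viewing_stone: a grey display stone on its foot, 60 mm wide, 58 mm tall; near the hood's front, left of its middle; origin at its underside
- bangle: a stone bangle lying flat, 74 mm across, 10 mm tall, in front of the hood; origin at its underside
- stone_blank: a flat round stone blank, 54 mm across, 19 mm tall, in front of the hood; origin at its underside
- dust_brush: a hand brush 150 mm long lying in front of the hood, right of its middle; origin at its underside
- paste_jar: a white jar with a steel cap, 52 mm across, 55 mm tall, in front of the hood's right end; origin at its underside
- vase: a blue porcelain vase, 88 mm across, 142 mm tall, to the left of the hood; origin at its underside
- cup: a white porcelain cup, 72 mm across, 75 mm tall, in front of the hood's right end; origin at its underside

How it is judged:
On the way:
1. the fingers push the window up from beneath the lip (contact force between the fingers and lip_under above 0.5 N and velocity of joint window above 0.004 m/s), for 0.2 s.
At the end, for the whole second after the job is handed in: The middle of the lip is within 7 mm of the pointer's tip, measured along the window's slope, and the window is at rest there; the pointer has not shifted by 6 mm or more, and none of the seven other objects stands 30 mm or more from where it was (z of lip_mid in the frame of pointer_tip between -0.007 and 0.007 m and velocity of joint window between -0.003 and 0.003 m/s and distance of pointer_tip from where it was at the start of the episode below 0.006 m and distance of each of viewing_stone, bangle, stone_blank, dust_brush, paste_jar, vase, cup from where it was at the start of the episode below 0.03 m); the robot touches nothing.
It fails at once if the lip is pinched: fingers press on its top and its underside at the same time (contact force between the fingers and lip_top above 2 N and contact force between the fingers and lip_under above 2 N).
It fails at once if the pointer is shifted by over 6 mm (distance of pointer_tip from where it was at the start of the episode above 0.006 m).
It fails at once if a bystander is knocked, lifted or carried (moved over 30 mm) (distance of any of viewing_stone, bangle, stone_blank, dust_brush, paste_jar, vase, cup from where it was at the start of the episode above 0.03 m).
It also fails if it takes over 32 s, if anything falls off the work surface, if the arm or the gripper's body presses on something with over 40 N, if the wrist force passes 120 N, or if a joint passes its speed limit or range.

## Working session

There is one attempt and no reset: what is moved stays moved. The work goes in short steps, Python scripts to look and compute and a tool call to move; the robot and the scene stay as the last step left them, time stands still between calls to the robot, and variables do not carry over. Pictures are saved under pics/ and viewed, at most 11 in all, crops included, and the job is handed in when it is done.

Besides the shell and the picture viewer there is one more tool, called after ">>>" by a JSON object that holds its "fn" and its "kwargs", one argument or row to a line. arm_command: Moves the arm, as the interface text tells. Its arguments: {"type":"object","properties":{"moves":{"type":"array"},"squeeze":{"type":"number"}},"required":["moves"]}

```bash
mkdir -p pics
python3 - <<'E'
from cell import robot
import cv2
for n in("scene","top"):
    m=robot.camera_model(n); print(n,{k:(v.round(4).tolist() if hasattr(v,'round') and hasattr(v,'tolist') else v) for k,v in m.items()})
    im=robot.read_camera(n); cv2.imwrite(f"pics/{n}0.png",cv2.resize(im[...,::-1],None,fx=1.5,fy=1.5,interpolation=cv2.INTER_CUBIC)); cv2.imwrite(f"pics/{n}0raw.png",im[...,::-1])
s=robot.observe();print(s)
E
```

```text
scene {'fx': 380.17592042909473, 'fy': 380.17592042909473, 'cx': 255.74112133808305, 'cy': 191.73884244737587, 'R': [[0.963, 0.2692, -0.0161], [0.2008, -0.7558, -0.6233], [-0.18, 0.5969, -0.7819]], 't': [-0.524, -0.035, 1.399]}
top {'fx': 377.676328595676, 'fy': 377.676328595676, 'cx': 259.85366218383444, 'cy': 185.42685764742836, 'R': [[-0.0047, -0.9997, -0.0219], [-0.9829, 0.0087, -0.184], [0.1841, 0.0207, -0.9827]], 't': [0.0332, 0.5786, 1.0078]}
{'time': 0.1, 'qpos': array([-1.25099075e+00,  3.42661154e-01,  1.52492165e+00, -1.03185718e-05,
        1.27537277e+00, -1.46002581e-01]), 'qvel': array([-0.00127771, -0.00351214, -0.0037833 , -0.00118794, -0.00020371,
       -0.00117866]), 'joint_efforts': array([ 2.23964758e-03, -4.32001412e+01, -2.44694513e+01,  7.19201867e-02,
        5.26349153e-02, -3.09367022e-05]), 'tool_pos': array([ 0.23570404, -0.46871695,  0.22611019]), 'tool_rot': array([-3.14024279e+00, -1.88521677e-04,  4.65811042e-01]), 'contact_force': array([0.3030395 , 0.20759791, 0.62469775]), 'torque': array([-0.0041317 ,  0.03699425, -0.01905411]), 'grip_force': 0.0, 'opening': 0.09180542659049905}
```

View pics/scene0.png

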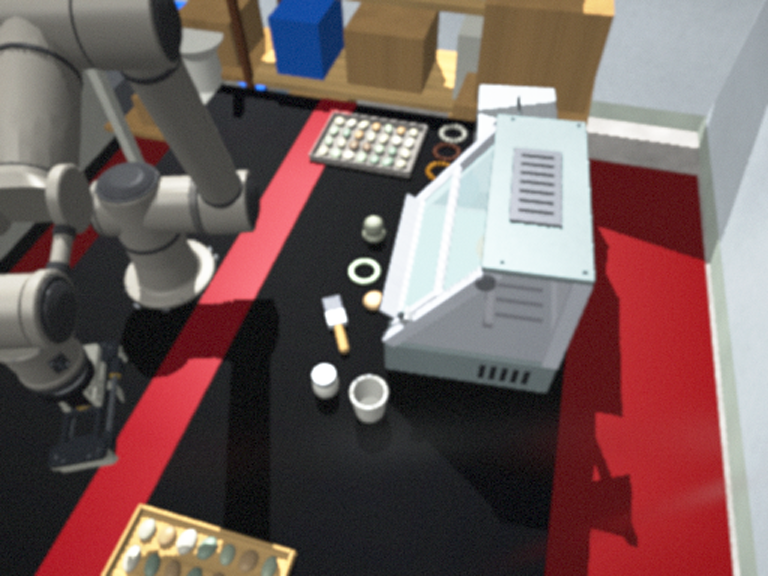

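View pics/top0.png

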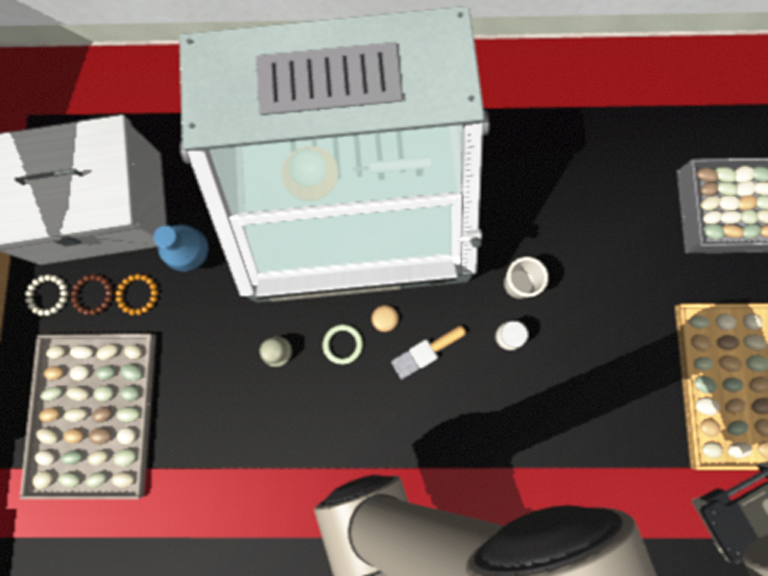

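The scene view shows the hood with its lip low on the slope at about (390,290) and a dark clamp near (396,322). In the top view the plate corners are near (180,37), (468,9), (482,120), (185,155), the lip runs (255,290)-(460,268), and the clamp is near (476,240).

```bash
cat > h.py <<'E'
import numpy as np
from cell import robot
def ray(n,uv,m=None):
    m=m or robot.camera_model(n);R=np.array(m["R"]);t=np.array(m["t"])
    d=R.T@np.array([(uv[0]-m["cx"])/m["fx"],(uv[1]-m["cy"])/m["fy"],1.]);return -R.T@t,d/np.linalg.norm(d)
def plane(n,uv,nn,p0,m=None):
    o,d=ray(n,uv,m);return o+d*(np.dot(nn,np.array(p0)-o)/np.dot(nn,d))
def two(r1,r2):
    (a,d),(b,e)=r1,r2
    s=np.linalg.lstsq(np.c_[d,-e],b-a,rcond=None)[0];p,q=a+d*s[0],b+e*s[1];return (p+q)/2,np.linalg.norm(p-q)
def proj(n,X,m=None):
    m=m or robot.camera_model(n);c=np.array(m["R"])@X+m["t"];return np.array([m["fx"]*c[0]/c[2]+m["cx"],m["fy"]*c[1]/c[2]+m["cy"]])
E
python3 - <<'E'
from h import *
import cv2
P=[plane("top",np.array(u)/1.5,[0,0,1],[0,0,.368]) for u in [(180,37),(468,9),(482,120),(185,155)]]
for p in P:print(p.round(3))
print([np.linalg.norm(P[i]-P[(i+1)%4]).round(3) for i in range(4)])
for n,(x0,x1,y0,y1) in dict(top=(150,340,90,210),scene=(240,340,120,260)).items():
    im=cv2.imread(f"pics/{n}0raw.png")[y0:y1,x0:x1]
    f=4
    cv2.imwrite(f"pics/{n}crop.png",cv2.resize(im,None,fx=f,fy=f,interpolation=cv2.INTER_CUBIC))
E
```

```text
[0.875 0.322 0.368]
[ 0.911 -0.091  0.368]
[ 0.74  -0.105  0.368]
[0.695 0.304 0.368]
[np.float64(0.415), np.float64(0.172), np.float64(0.412), np.float64(0.181)]
```

View pics/topcrop.png

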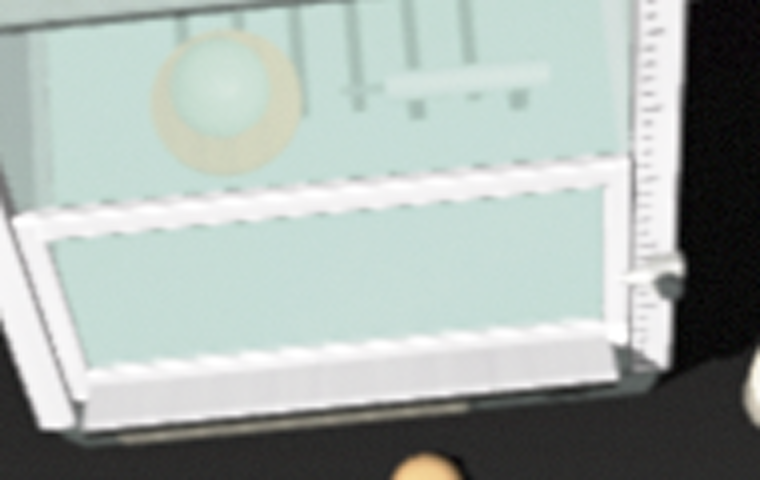

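View pics/scenecrop.png

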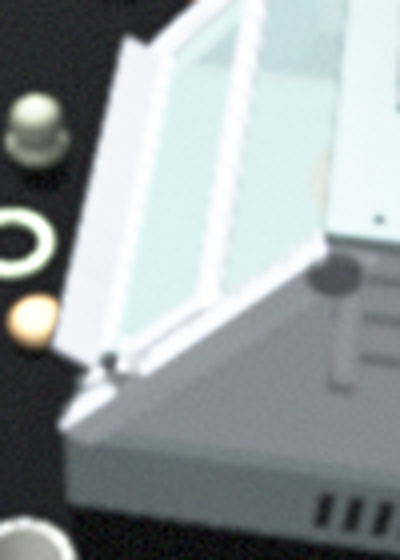

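The top crop shows the steel tip at crop (625,276), the lip's free edge from (80,428) to (617,380), and its root from (92,372) to (612,325). The scene crop shows the lip's free edge corners at (127,36) and (57,347), with the clamp near (105,365).

Run:
```python
from h import *
T=lambda u:ray("top",np.array(u)/4+[150,90]); S=lambda u:ray("scene",np.array(u)/4+[240,120])
L,e1=two(T((80,428)),S((127,36)));R,e2=two(T((617,380)),S((57,347)))
print(L.round(4),R.round(4),e1,e2,np.linalg.norm(L-R)); 
d=L-R;yaw=np.arctan2(-d[0],d[1]);print("yaw",yaw)
yaw=.1
X=np.array([np.cos(yaw),np.sin(yaw),0]);Y=np.array([-X[1],X[0],0]);Z=np.array([0,0,1.])
a=np.radians(35);zs=np.sin(a)*X+np.cos(a)*Z;xs=np.cos(a)*X-np.sin(a)*Z
# root of lip from top view with the plane along xs
for c,n in (((92,372),L),((612,325),R)):
    o,dd=T(c);A=np.c_[dd,-Y,-xs];print("root",np.linalg.lstsq(A,n-o,rcond=None)[0][1:])
M=(L+R)/2
for k in (0,.019,.038):
    t=T((625,276));o=M+xs*k
    s=np.dot(xs,o-t[0])/np.dot(xs,t[1]);p=t[0]+t[1]*s;print(k,p.round(4),"dz",np.dot(zs,p-M),"dy",np.dot(Y,p-M))
    print(proj("scene",p)*4-np.array([960,480]))
# base front bottom edge check: hood origin from top plate back edge
B=(np.array([.875,.322,0])+np.array([.911,-.091,0]))/2;print("origin",B-.17*X, "lipM in hood",[np.dot(M-(B-.17*X),v).round(4) for v in (X,Y,Z)])
```

```text
[0.5326 0.2552 0.158 ] [ 0.5627 -0.0841  0.1546] 0.0023366845840626033 0.005900510586236498 0.3407001981173546
yaw 0.08860097042109437
root [-0.0036508   0.04926452]
root [-0.00555464  0.04738351]
0 [ 0.6106 -0.0852  0.2214] dz 0.0794464112348354 dy -0.17624939882030619
[116.38742818 307.02852835]
0.019 [ 0.6169 -0.0878  0.1969] dz 0.06287592191317042 dy -0.17945511221005184
[123.74829872 332.70650721]
0.038 [ 0.6233 -0.0904  0.1724] dz 0.046305432591505664 dy -0.18266082559979743
[130.888653   357.61522761]
origin [0.72384929 0.09852832 0.        ] lipM in hood [np.float64(-0.1766), np.float64(0.0047), np.float64(0.1563)]
```

```bash
cat >> h.py <<'E'
from scipy.spatial.transform import Rotation as Ro
yaw=.095
X=np.array([np.cos(yaw),np.sin(yaw),0]);Y=np.array([-X[1],X[0],0]);Z=np.array([0,0,1.])
a=np.radians(35);zs=np.sin(a)*X+np.cos(a)*Z;xs=np.cos(a)*X-np.sin(a)*Z
RT=np.c_[zs,-Y,xs]
def go(p,RG=RT):
    s=robot.observe();R=Ro.from_euler("xyz",s["tool_rot"]).as_matrix()
    print("t",s["time"],"pos",s["tool_pos"].round(4),"shift",(R.T@(np.array(p)-s["tool_pos"])).round(4).tolist(),"turn",Ro.from_matrix(R.T@RG).as_rotvec().round(4).tolist(),"F",s["contact_force"].round(1),"open",s["opening"])
E
python3 -c "
from h import *
go([.46,.045,.24])"
```

```text
t 0.1 pos [ 0.2357 -0.4687  0.2261] shift [0.4311, -0.3583, -0.0133] turn [-0.1792, 0.9486, 0.3411] F [0.3 0.2 0.6] open 0.09180542659049905
```

>>> {"fn": "arm_command", "kwargs": {
  "moves": [
    [[0.039,-0.033,-0.001],[0,0,0],0.0],
    [[0.078,-0.065,-0.002],[0,0,0],0.0],
    [[0.116,-0.097,-0.004],[-0.02,0.1,0.035],0.0],
    [[0.154,-0.128,-0.005],[-0.045,0.23,0.085],0.0],
    [[0.193,-0.16,-0.006],[-0.07,0.36,0.13],0.0]
  ],
  "squeeze": 5
}}

```text
time: 0.6
tool_pos: [0.3371, -0.2384, 0.233]
tool_rot: [3.092, -0.368, 0.342]
contact_force: [-0.1, 0.2, 0.3]
opening: 0.0566
grip_force: 0.0
```

```bash
python3 -c "
from h import *
go([.46,.045,.24])"
```

```text
t 0.6 pos [ 0.3371 -0.2384  0.233 ] shift [0.1992, -0.229, 0.0582] turn [-0.1067, 0.583, 0.2116] F [-0.1  0.2  0.3] open 0.05661738362588015
```

>>> {"fn": "arm_command", "kwargs": {
  "moves": [
    [[0.033,-0.037,0.01],[-0.02,0.11,0.04],0.0],
    [[0.066,-0.075,0.019],[-0.045,0.24,0.09],0.0],
    [[0.1,-0.114,0.029],[-0.07,0.37,0.135],0.0],
    [[0.133,-0.152,0.039],[-0.09,0.5,0.18],0.0],
    [[0.166,-0.19,0.048],[-0.107,0.583,0.212],0.0]
  ]
}}

```text
time: 1.1
tool_pos: [0.4271, -0.0392, 0.2399]
tool_rot: [3.122, -0.92, 0.137]
contact_force: [2.1, 0.2, 0.2]
opening: 0.0164
grip_force: 0.0
```

```bash
python3 -c "
from h import *
import cv2
go([.46,.045,.24])
im=robot.read_camera('wrist')
cv2.imwrite('pics/w1.png',cv2.resize(im[...,::-1],None,fx=1.5,fy=1.5,interpolation=cv2.INTER_CUBIC))
print(robot.camera_model('wrist'))"
```

```text
t 1.1 pos [ 0.4271 -0.0392  0.2399] shift [0.0268, -0.0796, 0.0335] turn [-0.0146, 0.0401, 0.0252] F [2.1 0.2 0.2] open 0.0163643146401588
{'fx': 273.3093503427028, 'fy': 273.3093503427028, 'cx': 253.15073025331128, 'cy': 194.68282293029745, 'R': array([[ 0.1194505 , -0.99282144,  0.00609569],
       [-0.79614481, -0.0994522 , -0.59687745],
       [ 0.59319897,  0.06644426, -0.80230926]]), 't': array([-0.08740013,  0.50920486,  0.11406277])}
```

View pics/w1.png

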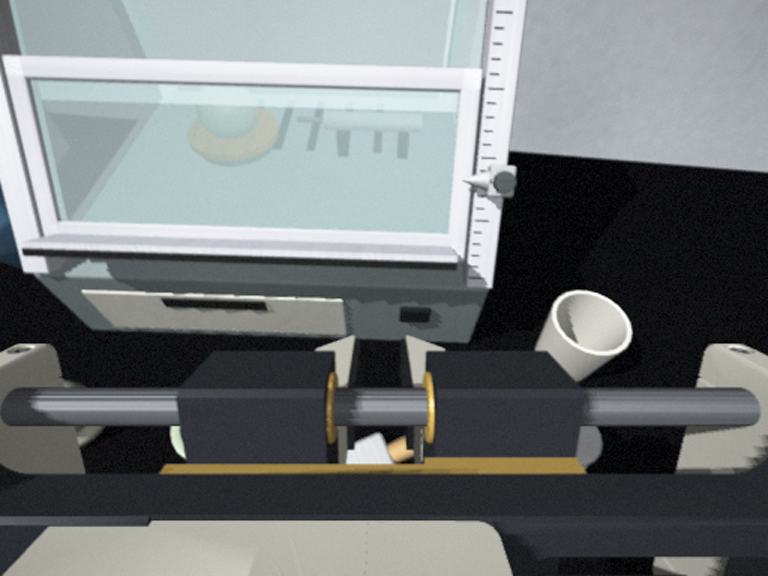

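The wrist picture shows the pointer tip at (464,181), with the lip's dark free edge running from (25,250) to (462,262). The fingers are still closing at the bottom.

>>> {"fn": "arm_command", "kwargs": {
  "moves": [
    [[0.009,-0.027,0.011],[-0.005,0.013,0.008],0.0],
    [[0.018,-0.053,0.022],[-0.01,0.027,0.016],0.0],
    [[0.025,-0.075,0.031],[-0.013,0.037,0.023],0.0],
    [[0.027,-0.08,0.033],[-0.0146,0.04,0.025],0.0],
    [[0.027,-0.08,0.033],[-0.0146,0.04,0.025],0.0]
  ]
}}

```text
time: 1.65
tool_pos: [0.4605, 0.0455, 0.2408]
tool_rot: [3.139, -0.958, 0.104]
contact_force: [-0.5, -0.1, -0.2]
opening: 0.0003
grip_force: 0.0
```

```bash
python3 -c "
from h import *
import cv2,pickle
go([.46,.045,.24])
m=robot.camera_model('wrist')
im=robot.read_camera('wrist')
pickle.dump(m,open('w2.pkl','wb'))
cv2.imwrite('pics/w2raw.png',im[...,::-1])
print(proj('wrist',np.array([.617,-.088,.197]),m),proj('wrist',np.array([.5627,-.0841,.1546]),m))
c=im[80:220,200:400]
cv2.imwrite('pics/w2.png',cv2.resize(im[60:210,230:430,::-1],None,fx=4,fy=4,interpolation=cv2.INTER_CUBIC))
"
```

```text
t 1.65 pos [0.4605 0.0455 0.2408] shift [-0.0009, 0.0004, 0.0] turn [-0.0045, 0.0022, 0.0052] F [-0.5 -0.1 -0.2] open 0.00026843629341584104
[390.39121347 144.66788554] [381.88607596 207.76018802]
```

View pics/w2.png

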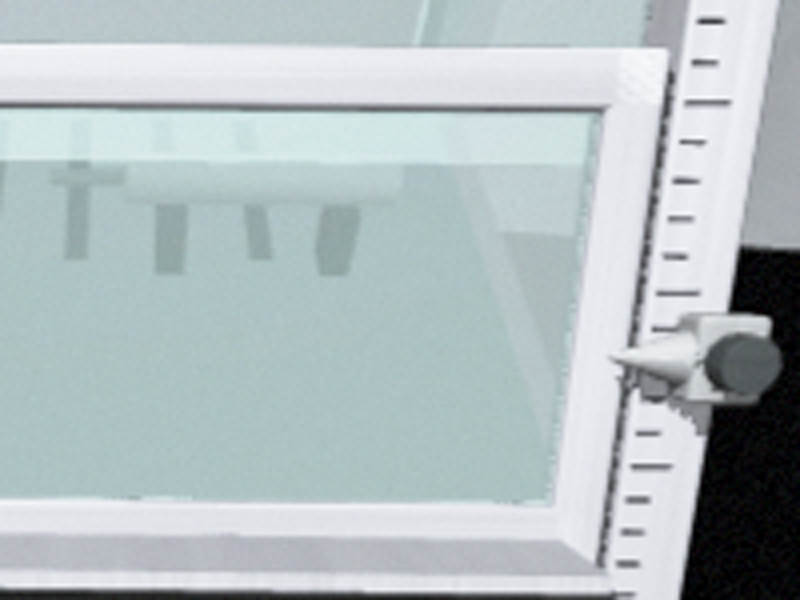

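The tip is at crop (612,357), i.e. pixel (383,149.3). The lip's top face is the grey band at rows 535-573, and its front edge is at rows 573-590, ending at column 612.

Run:
```python
from h import *
import pickle
m=pickle.load(open('w2.pkl','rb'))
W=lambda u:ray("wrist",np.array(u)/4+[230,60],m)
T=lambda u:ray("top",np.array(u)/4+[150,90]);S=lambda u:ray("scene",np.array(u)/4+[240,120])
p,e=two(W((612,357)),T((625,276)));print("tip",p.round(4),e)
c,e=two(W((612,573)),T((617,380)));print("lip corner top",c.round(4),e)
c2,e=two(W((612,573)),S((57,347)));print("  w/scene",c2.round(4),e)
for q in (c,c2):
  d=p-q;print("in slope axes x,y,z",[np.dot(d,v).round(4) for v in (xs,Y,zs)])
  print("corner rel hood plane",np.dot(xs,q),np.dot(zs,q))
```

```text
tip [ 0.6208 -0.0871  0.1858] 0.0043326117422817735
lip corner top [ 0.5592 -0.0826  0.1654] 0.00416593669428245
  w/scene [ 0.5661 -0.0848  0.1581] 0.00035999759245632903
in slope axes x,y,z [np.float64(0.0382), np.float64(-0.0103), np.float64(0.0517)]
corner rel hood plane 0.3547348904671362 0.45026031637229635
in slope axes x,y,z [np.float64(0.0286), np.float64(-0.0075), np.float64(0.0538)]
corner rel hood plane 0.3643995284002742 0.448105479450753
```

Tip is about 58 mm up-slope from lip middle, and its depth is consistent with the lip. Now I'll go beneath the lip.

>>> {"fn": "arm_command", "kwargs": {
  "moves": [
    [[-0.025,0,0.01],[-0.0045,0.002,0.005],0.0],
    [[-0.05,0,0.03],[-0.0045,0.002,0.005],0.0],
    [[-0.054,0,0.065],[-0.0045,0.002,0.005],0.0],
    [[-0.054,0,0.09],[-0.0045,0.002,0.005],0.0],
    [[-0.054,0,0.095],[-0.0045,0.002,0.005],0.0]
  ]
}}

```text
time: 2.2
tool_pos: [0.5083, 0.0471, 0.1388]
tool_rot: [-3.138, -0.956, 0.087]
contact_force: [-0.7, 1.0, -1.1]
opening: 0.0003
grip_force: 0.0
```

```bash
python3 -c "
from h import *
import cv2,pickle
go(.383*xs+.409*zs+.0016*Y)
m=robot.camera_model('wrist')
im=robot.read_camera('wrist');top=robot.read_camera('top');sc=robot.read_camera('scene')
a=cv2.resize(im[100:290,100:420,::-1],(640,380),interpolation=cv2.INTER_CUBIC)
b=cv2.resize(sc[120:240,200:320,::-1],(380,380),interpolation=cv2.INTER_CUBIC)
c=np.hstack([a,b]);cv2.imwrite('pics/w3.png',cv2.resize(c,(790,294)))
"
```

```text
t 2.2 pos [0.5083 0.0471 0.1388] shift [0.0027, -0.0031, 0.0444] turn [0.0034, 0.0043, -0.0048] F [-0.7  1.  -1.1] open 0.00034875159433880046
```

View pics/w3.png

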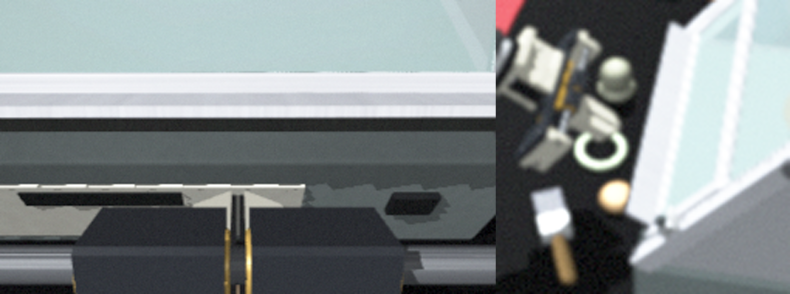

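The wrist half shows the closed fingertips at (238,195), below the lip's dark rubber edge at row 124. The scene half shows the hand clear of the bangle. I'll insert.

>>> {"fn": "arm_command", "kwargs": {
  "moves": [
    [[0,0,0.01],[0,0,0],0.0],
    [[0,0,0.02],[0,0,0],0.0],
    [[0,0,0.03],[0,0,0],0.0],
    [[0,0,0.04],[0,0,0],0.0],
    [[0,0,0.042],[0,0,0],0.0]
  ]
}}

```text
time: 2.85
tool_pos: [0.5421, 0.0516, 0.1176]
tool_rot: [3.142, -0.96, 0.092]
contact_force: [-0.3, 0.5, -0.6]
opening: 0.0004
grip_force: 0.0
```

>>> {"fn": "arm_command", "kwargs": {
  "moves": [
    [[0.003,0,0],[0,0,0],0.0],
    [[0.007,0,0],[0,0,0],0.0],
    [[0.011,0,0],[0,0,0],0.0],
    [[0.015,0,0],[0,0,0],0.0],
    [[0.019,0,0],[0,0,0],0.0]
  ]
}}

```text
time: 3.35
tool_pos: [0.5516, 0.0524, 0.1335]
tool_rot: [3.141, -0.959, 0.091]
contact_force: [-0.3, -0.9, -4.2]
opening: 0.0006
grip_force: 1.6
```

>>> {"fn": "arm_command", "kwargs": {
  "moves": [
    [[0.004,0,0],[0,0,0],0.0],
    [[0.008,0,0],[0,0,0],0.0],
    [[0.012,0,0],[0,0,0],0.0],
    [[0.016,0,0],[0,0,0],0.0],
    [[0.02,0,0],[0,0,0],0.0]
  ]
}}

```text
time: 3.85
tool_pos: [0.5634, 0.0536, 0.1501]
tool_rot: [3.142, -0.96, 0.091]
contact_force: [-2.9, -1.1, -1.9]
opening: 0.0006
grip_force: 1.7
```

>>> {"fn": "arm_command", "kwargs": {
  "moves": [
    [[0.004,0,0],[0,0,0],0.0],
    [[0.008,0,0],[0,0,0],0.0],
    [[0.01,0,0],[0,0,0],0.0],
    [[0.01,0,0],[0,0,0],0.0],
    [[0.01,0,0],[0,0,0],0.0]
  ]
}}

```text
time: 4.35
tool_pos: [0.5698, 0.0541, 0.1588]
tool_rot: [3.141, -0.962, 0.092]
contact_force: [-0.0, -0.9, 0.4]
opening: 0.0005
grip_force: 0.1
```

```bash
python3 -c "
from h import *
import cv2,pickle
go(.383*xs+.409*zs+.0016*Y)
m=robot.camera_model('wrist')
im=robot.read_camera('wrist');top=robot.read_camera('top')
pickle.dump(m,open('w4.pkl','wb'))
cv2.imwrite('pics/w4raw.png',im[...,::-1]);cv2.imwrite('pics/t4raw.png',top[...,::-1])
q=proj('wrist',np.array([.6208,-.0871,.1858]),m);print(q)
u,v=np.clip((q-[65,65]).astype(int),0,[382,254]);print(u,v)
a=cv2.resize(im[v:v+130,u:u+130,::-1],None,fx=3,fy=3,interpolation=cv2.INTER_CUBIC)
b=cv2.resize(top[130:195,265:330,::-1],None,fx=6,fy=6,interpolation=cv2.INTER_CUBIC)
c=np.hstack([a,b]);cv2.imwrite('pics/w4.png',c);print(c.shape)
"
```

```text
t 4.35 pos [0.5698 0.0541 0.1588] shift [-0.0494, -0.0017, 0.0052] turn [0.0029, -0.0022, -0.0017] F [-0.  -0.9  0.4] open 0.000454226541864403
[479.46574878 168.40276292]
382 103
(390, 780, 3)
```

View pics/w4.png

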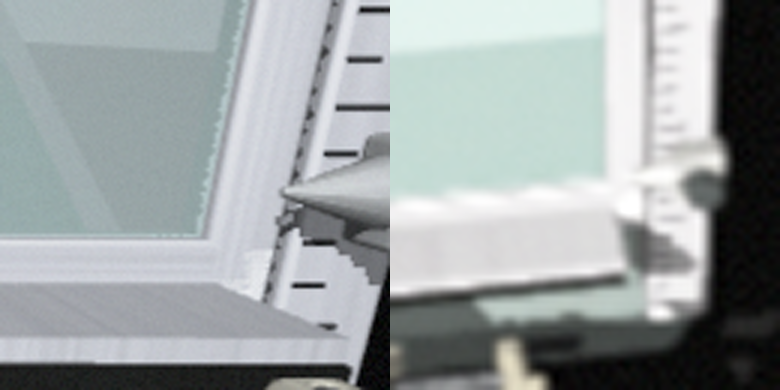

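In the wrist half the tip is at (287,192), the lip's top right free corner at (350,337), and its front lower edge at row 365. In the top half the tip is at about (625,182).

Run:
```python
from h import *
import pickle
m=pickle.load(open('w4.pkl','rb'));m2=pickle.load(open('w2.pkl','rb'))
W=lambda u:ray("wrist",np.array(u)/3+[382,103],m)
W2=lambda u:ray("wrist",np.array(u)/4+[230,60],m2)
T4=lambda u:ray("top",(np.array(u)-[390,0])/6+[265,130])
T=lambda u:ray("top",np.array(u)/4+[150,90])
tips={}
for n,r,s in(("w4w2",W((287,192)),W2((612,357))),("w4top",W((287,192)),T((625,276))),("w2top",W2((612,357)),T((625,276)))):
    p,e=two(r,s);tips[n]=p;print(n,p.round(4),"err",round(e,4),"xs,Y,zs",[np.dot(p,v).round(4) for v in(xs,Y,zs)])
c,e=two(W((350,337)),T4((627,275)));print("corner top(w4,top)",e,[np.dot(c,v).round(4) for v in(xs,Y,zs)])
# corner/tip from wrist alone on known xs planes
for nm,u,ks in(("corner",(350,337),(.355,.36,.365)),("front low",(350,365),(.355,.36,.365)),("tip",(287,192),(.38,.385,.39,.395))):
    for k in ks:
        o,d=W(u);p=o+d*(k-np.dot(xs,o))/np.dot(xs,d);print(nm,k,[np.dot(p,v).round(4) for v in(Y,zs)])
```

```text
w4w2 [ 0.6193 -0.0839  0.1882] err 0.0002 xs,Y,zs [np.float64(0.3905), np.float64(-0.1422), np.float64(0.5032)]
w4top [ 0.6213 -0.088   0.1852] err 0.0033 xs,Y,zs [np.float64(0.3936), np.float64(-0.1466), np.float64(0.5016)]
w2top [ 0.6208 -0.0871  0.1858] err 0.0043 xs,Y,zs [np.float64(0.393), np.float64(-0.1456), np.float64(0.5019)]
corner top(w4,top) 0.006205884687971685 [np.float64(0.3588), np.float64(-0.1364), np.float64(0.4799)]
corner 0.355 [np.float64(-0.1295), np.float64(0.484)]
corner 0.36 [np.float64(-0.1343), np.float64(0.4821)]
corner 0.365 [np.float64(-0.1391), np.float64(0.4802)]
front low 0.355 [np.float64(-0.1308), np.float64(0.4787)]
front low 0.36 [np.float64(-0.1357), np.float64(0.4766)]
front low 0.365 [np.float64(-0.1405), np.float64(0.4745)]
tip 0.38 [np.float64(-0.1334), np.float64(0.5052)]
tip 0.385 [np.float64(-0.1376), np.float64(0.5043)]
tip 0.39 [np.float64(-0.1418), np.float64(0.5034)]
tip 0.395 [np.float64(-0.146), np.float64(0.5025)]
```

>>> {"fn": "arm_command", "kwargs": {
  "moves": [
    [[0.004,0,0],[0,0,0],0.0],
    [[0.008,0,0],[0,0,0],0.0],
    [[0.012,0,0],[0,0,0],0.0],
    [[0.015,0,0],[0,0,0],0.0],
    [[0.018,0,0],[0,0,0],0.0]
  ]
}}

```text
time: 4.95
tool_pos: [0.5795, 0.055, 0.173]
tool_rot: [3.141, -0.96, 0.091]
contact_force: [-0.3, -1.2, -4.3]
opening: 0.0006
grip_force: 1.7
```

>>> {"fn": "arm_command", "kwargs": {
  "moves": [
    [[0.001,0,0],[0,0,0],0.0],
    [[0.002,0,0],[0,0,0],0.0],
    [[0.003,0,0],[0,0,0],0.0],
    [[0.004,0,0],[0,0,0],0.0],
    [[0.005,0,0],[0,0,0],0.0]
  ]
}}

```text
time: 5.45
tool_pos: [0.5822, 0.0552, 0.1769]
tool_rot: [3.142, -0.96, 0.091]
contact_force: [-0.4, -0.3, -3.5]
opening: 0.0004
grip_force: 1.6
```

```bash
python3 -c "
from h import *
import cv2,pickle
go(.383*xs+.409*zs+.0016*Y)
m=robot.camera_model('wrist')
im=robot.read_camera('wrist')
pickle.dump(m,open('w5.pkl','wb'))
cv2.imwrite('pics/w5raw.png',im[...,::-1])
q=proj('wrist',.391*xs-.142*Y+.503*zs,m);print(q)
u,v=np.clip((q-[80,65]).astype(int),0,[382,254]);print(u,v)
cv2.imwrite('pics/w5.png',cv2.resize(im[v:v+130,u:u+130,::-1],None,fx=4,fy=4,interpolation=cv2.INTER_CUBIC))
"
```

```text
t 5.45 pos [0.5822 0.0552 0.1769] shift [-0.0713, -0.0017, 0.0054] turn [0.0031, 0.0001, -0.0021] F [-0.4 -0.3 -3.5] open 0.0003720895359078481
[468.83777869 200.07586257]
382 135
```

View pics/w5.png

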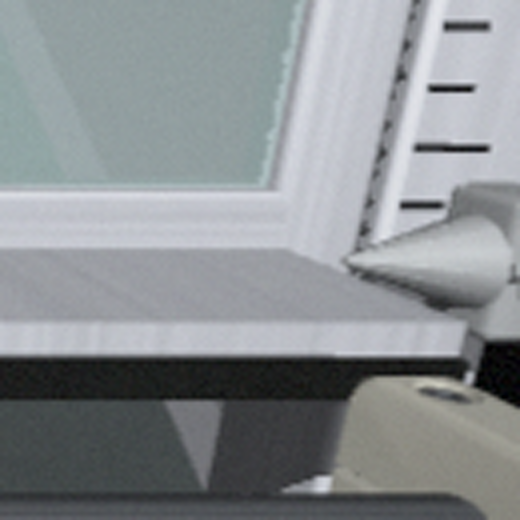

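The tip is at (346,262). The lip's top free corner is at (467,322), with its root corner at (293,248) and the rubber's lower edge at row 398. The tip is just above the lip's top face.

Run:
```python
from h import *
import pickle
m=pickle.load(open('w5.pkl','rb'));m4=pickle.load(open('w4.pkl','rb'));m2=pickle.load(open('w2.pkl','rb'))
W=lambda u:ray("wrist",np.array(u)/4+[382,135],m)
p,e=two(W((346,262)),ray("wrist",np.array([612,357])/4+[230,60],m2));print("tip",e,[np.dot(p,v).round(4) for v in(xs,Y,zs)])
# lip corners: same Y end plane
for y in(-.132,-.135,-.138):
  for nm,u in(("free",(467,322)),("free mid",(467,356)),("root",(293,248))):
    o,d=W(u);q=o+d*(y-np.dot(Y,o))/np.dot(Y,d);print(y,nm,[np.dot(q,v).round(4) for v in(xs,zs)])
for k in(.357,.361,.365):
  for nm,u in(("free top",(467,322)),("white/rubber",(467,356)),("rubber low",(467,398))):
    o,d=W(u);q=o+d*(k-np.dot(xs,o))/np.dot(xs,d);print(k,nm,[np.dot(q,v).round(4) for v in(Y,zs)])
```

```text
tip 0.0005253575708034454 [np.float64(0.3918), np.float64(-0.1427), np.float64(0.5027)]
-0.132 free [np.float64(0.3573), np.float64(0.5049)]
-0.132 free mid [np.float64(0.3561), np.float64(0.5005)]
-0.132 root [np.float64(0.3902), np.float64(0.5054)]
-0.135 free [np.float64(0.3604), np.float64(0.5037)]
-0.135 free mid [np.float64(0.3592), np.float64(0.4992)]
-0.135 root [np.float64(0.3941), np.float64(0.5042)]
-0.138 free [np.float64(0.3636), np.float64(0.5025)]
-0.138 free mid [np.float64(0.3622), np.float64(0.4979)]
-0.138 root [np.float64(0.398), np.float64(0.503)]
0.357 free top [np.float64(-0.1317), np.float64(0.505)]
0.357 white/rubber [np.float64(-0.1329), np.float64(0.5001)]
0.357 rubber low [np.float64(-0.1344), np.float64(0.4939)]
0.361 free top [np.float64(-0.1355), np.float64(0.5035)]
0.361 white/rubber [np.float64(-0.1368), np.float64(0.4985)]
0.361 rubber low [np.float64(-0.1384), np.float64(0.4921)]
0.365 free top [np.float64(-0.1394), np.float64(0.502)]
0.365 white/rubber [np.float64(-0.1407), np.float64(0.4968)]
0.365 rubber low [np.float64(-0.1423), np.float64(0.4902)]
```

Lip top is now level with the tip, so its middle is about 5 mm short.

>>> {"fn": "arm_command", "kwargs": {
  "moves": [
    [[0.001,0,0],[0,0,0],0.0],
    [[0.002,0,0],[0,0,0],0.0],
    [[0.003,0,0],[0,0,0],0.0],
    [[0.004,0,0],[0,0,0],0.0],
    [[0.005,0,0],[0,0,0],0.0]
  ]
}}

```text
time: 6.0
tool_pos: [0.5851, 0.0555, 0.1811]
tool_rot: [3.141, -0.96, 0.091]
contact_force: [-1.0, -0.3, -3.8]
opening: 0.0008
grip_force: 1.6
```

```bash
python3 -c "
from h import *
import cv2,pickle
go(.383*xs+.409*zs+.0016*Y)
m=robot.camera_model('wrist')
im=robot.read_camera('wrist')
pickle.dump(m,open('w6.pkl','wb'))
cv2.imwrite('pics/w6.png',cv2.resize(im[140:270,382:512,::-1],None,fx=4,fy=4,interpolation=cv2.INTER_CUBIC))
"
```

```text
t 6.0 pos [0.5851 0.0555 0.1811] shift [-0.0765, -0.0017, 0.0054] turn [0.003, -0.0002, -0.002] F [-1.  -0.3 -3.8] open 0.0007952124578206318
```

View pics/w6.png

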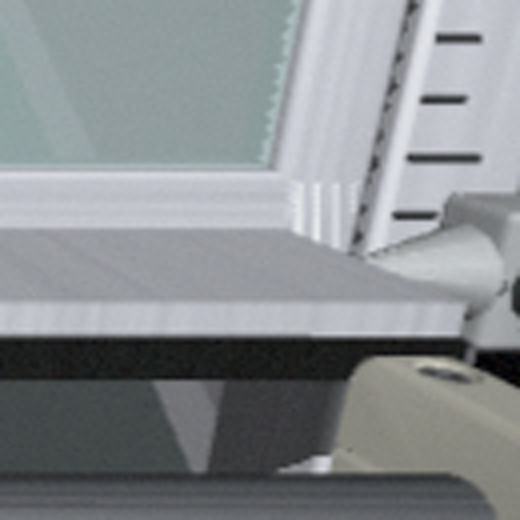

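The lip's right end now hides the very tip (365,258), which means the tip is within the lip's thickness, as intended. I'll lower the fingers and withdraw.

>>> {"fn": "arm_command", "kwargs": {
  "moves": [
    [[-0.003,0,0],[0,0,0],0.0],
    [[-0.008,0,0],[0,0,0],0.0],
    [[-0.014,0,0],[0,0,0],0.0],
    [[-0.016,0,-0.01],[0,0,0],0.0],
    [[-0.016,0,-0.025],[0,0,0],0.0]
  ]
}}

```text
time: 6.55
tool_pos: [0.5547, 0.0529, 0.1816]
tool_rot: [-3.141, -0.958, 0.091]
contact_force: [-0.3, 0.6, 0.2]
opening: 0.0004
grip_force: 0.0
```

>>> {"fn": "arm_command", "kwargs": {
  "moves": [
    [[0,0,-0.025],[0,0,0],0.0],
    [[0,0,-0.055],[0,0,0],0.0],
    [[0,0,-0.085],[0,0,0],0.0],
    [[0,0,-0.1],[0,0,0],0.0],
    [[0,0,-0.1],[0,0,0],0.0]
  ]
}}

```text
time: 7.05
tool_pos: [0.4728, 0.0453, 0.2411]
tool_rot: [3.139, -0.963, 0.093]
contact_force: [-0.1, -0.6, 0.0]
opening: 0.0006
grip_force: 0.0
```

```bash
python3 -c "
from h import *
import cv2,pickle
go(.28*xs+.48*zs+.0016*Y)
m=robot.camera_model('wrist')
im=robot.read_camera('wrist')
pickle.dump(m,open('w7.pkl','wb'))
q=proj('wrist',.391*xs-.142*Y+.503*zs,m);print(q)
u,v=np.clip((q-[65,65]).astype(int),0,[382,254]);print(u,v)
cv2.imwrite('pics/w7.png',cv2.resize(im[v:v+130,u:u+130,::-1],None,fx=4,fy=4,interpolation=cv2.INTER_CUBIC))
"
```

```text
t 7.05 pos [0.4728 0.0453 0.2411] shift [0.01, -0.0015, 0.0293] turn [0.0041, -0.0031, -0.0009] F [-0.1 -0.6  0. ] open 0.0005816730946921478
[382.69415623 156.736827  ]
317 91
```

View pics/w7.png

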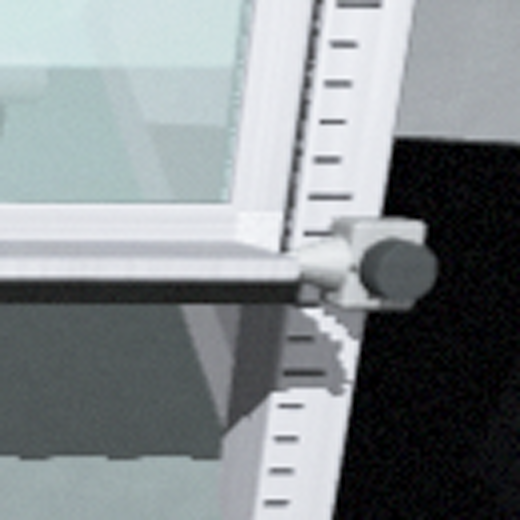

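The hand is clear. The lip's front face runs from row 258 to 303 at column 298, the pointer cone meets its right end at row ~263, and the clamp is unmoved at (385,265).

Run:
```python
from h import *
import pickle
m=pickle.load(open('w7.pkl','rb'))
for k in(.358,.361,.364):
  for u in((298,260),(298,302)):
    o,d=ray("wrist",np.array(u)/4+[317,91],m);q=o+d*(k-np.dot(xs,o))/np.dot(xs,d);print(k,u,[np.dot(q,v).round(4) for v in(Y,zs)])
```

```text
0.358 (298, 260) [np.float64(-0.1346), np.float64(0.5085)]
0.358 (298, 302) [np.float64(-0.1361), np.float64(0.4982)]
0.361 (298, 260) [np.float64(-0.1362), np.float64(0.5081)]
0.361 (298, 302) [np.float64(-0.1376), np.float64(0.4976)]
0.364 (298, 260) [np.float64(-0.1377), np.float64(0.5076)]
0.364 (298, 302) [np.float64(-0.1392), np.float64(0.4971)]
```

Lip middle is at 0.5028 and the tip at 0.5027, so they are level. Handing in.

```bash
python3 -c "
from cell import robot
print(robot.hand_in())"
```

```text
the job is handed in; nothing more can be done
None
```

I pushed the window up from under the lip until the lip's middle measured within about 1 mm of the pointer tip, withdrew the hand clear, and handed the job in; the hand-in returned no verdict.

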